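# Key and seat a shower-drain cover

### The arm

A 6-joint arm with a two-finger parallel gripper is mounted at the origin on the work surface. World frame = base frame: x ahead of the robot, y to its left, z up, the work surface at z = 0. Lengths are in m, angles in rad, forces in N, time in s.
With the tool pointing down it reaches from about 0.35 to 0.725 m from the base axis. Payload 4.3 kg.
Tool frame: the origin (TCP) lies midway between the tips of the shut fingers; the grasp point (between the pads) lies 19 mm behind it; z points along the fingers, y is the direction in which the jaws open and shut (so a half turn about z gives the same grasp; the last joint's range is limited). The gripper opens to 85 mm and grips with 20 to 120 N. Pads are 22 mm wide; open, the fingers measure 114 mm over their backs; the gripper's body (76 mm by 85 mm) begins 54 mm behind the grasp point. The pads swing forward as they close: fully open they stand 13 mm farther back than shut.
Start: joints at [1.099, 0.377, 0.081, 1.274, 0, 1.46], TCP at [0.204, 0.538, 0.231] pointing down, gripper open.
Joint ranges: [-2.72, 2.72], [-0.84, 1.66], [-1.02, 1.22], [-1.77, 2.12], [-1.37, 1.28], [-3.14, 3.14]. Speed limits (rad/s): [2.57, 2.57, 3.14, 3.14, 3.14, 3.14].

### API

Orientations are given as a unit quaternion [x, y, z, w].
In Python, from bench import manip gives the robot as it stands.
- The arm moves only by the tool arm_command, never from a script. Its argument "increments" is a list of rows, each a list of 2 entries, a list of its own where there are three numbers: the shift along the tool's x, y, z in m, then the turn, a rotation vector about the tool's x, y, z in degrees. A call has 1 to 20 rows; each row shifts and turns the pose as measured when the row begins, along the tool's axes as they then stand; what a row does not reach is not made up. A row lasts 1/10 s, in which the tool goes at most 50 mm and 8.59 degrees, less where a joint would pass 70% of its speed; a pose out of reach is approached as far as the arm can. A call with a gripper value outside its range is refused whole. "fingers" is the opening in per cent of the stroke, from 0 (shut) to 100 (fully open), set as the call begins (left out, the last holds). The fingers move at their own pace and stop on an object; "grip_force" is the grip in N (left out, the last holds). Time passes only in rows, so rows that do not move let the fingers close. It gives the time, the measured TCP pose, the force and the opening at its end, in the units of the state.
- manip.state(): the state, without advancing time (a new reading comes with each control period).
- manip.camera(name): name is "scene" or "top"; returns the picture (384x512x3 uint8, red, green, blue); there is no depth.
- manip.camera_info(name): a dict with "fovy" (degrees; the focal length in pixels is half the picture's height over the tangent of half this angle, whatever the lens; pixels are square), "cx", "cy" (the principal point, pixels), "position" and "rotation" of the camera in the world. Camera axes: x right, y down, z forward; pixel columns grow to the right and rows downward; lengths in m; the calibration is good to about 2 mm. A picture is of the moment at which its call begins. camera_info takes no time and is no camera call.
- manip.sign_off(): hands the job in, once; it reports no verdict.
The state is a dict: "clock": time; "q": joint angles; "dq": joint speeds; "tau": joint torques, N m; "position": TCP position; "orientation": TCP orientation; "ft_force": force on the tool from outside, world axes, zero at the start; "wrist_torque": the same for the moment, N m; "opening": finger opening in m.
Only numpy, scipy, OpenCV 4.12 (cv2) and the standard library are available. Lean on these libraries where they do the work, as an engineer would, in place of code of your own. Each camera call takes 0.05 s, during which the arm holds its last target. There are 200 camera calls.

### The job

Turn the round drain cover with a fingertip, pushing its red thumb stud round, until the notch in its rim stands over the brass pin of the frame, then press the cover down until it is fully home, flush with the frame. Only push and press: do not lift the cover, leave the tin, the tape roll and the wooden offcut where they are, and end clear of everything.

Things in the scene. Friction and masses are not known exactly. Their poses are not given: they have to be found in the camera images.
- cover (a joint): Turn of the round drain cover about its upright centre axis, rad, counter-clockwise from above positive. At 0 (and again at 2 pi) the notch stands exactly over the pin; it starts anywhere from 0.6 to 5.68, and stops are at -0.6 and 6.9, so either way round is possible. The cover stays at whatever angle it is left (friction 0.06 N m, about 1.5 N at the stud). It can only go down within about 0.05 rad of 0 or of 2 pi; elsewhere its rim lands on the pin.
- sink (a joint): How far the cover is pressed down, m. 0 at the start, where it stands 8.5 mm proud of the frame; 0.0085 fully home, its top flush with the frame's top. A tight seal holds it at any height: it does not fall by itself, about 5 to 6 N from above pushes it down, and it stays down. Negative means lifted.
- cover_top (a point): Centre of the cover's flat top face, on the turning axis. The cover is a steel disc 120 mm in diameter and 9.5 mm thick, with small dark drain slots round the centre. At the start this top is 48.5 mm above the table, fully home 40 mm. The middle, within 30 mm of the axis, is flat and free to press on.
- stud (a point): Centre, half-way up, of the red thumb stud on the cover: an upright round stud 16 mm in diameter, 16 mm tall above the cover's top, 40 mm from the turning axis and directly opposite the notch. It turns and sinks with the cover.
- notch (a point): Middle of the notch in the cover's rim, at the height of the cover's top, 55 mm from the turning axis. The notch is an open slot 14 mm wide, 15 mm deep inward from the rim, right through the disc.
- pin (a point): Top of the brass locating pin at the spot where the notch must come, 55 mm from the turning axis, 38 mm above the table. The pin is round, 8 mm thick, lies level and points at the axis; its inner 12 mm is under the cover's rim, and its outer tail, a brass bar 26 mm long and 10 mm wide, is seen on top of the frame between the cover and the frame's edge, 3 mm proud of it.
- drain: Tiled shower-tray panel, 320 x 320 mm and 30 mm thick, fixed on the table, with the square grey drain frame 176 x 176 mm, 10 mm tall, in its middle (top of the frame 40 mm above the table; round opening 124 mm). Origin: under the centre of the panel, at table height, on the cover's turning axis; its x axis points towards the pin, z up.
- tin_mid (a point): Centre of a green-labelled tin, 54 mm in diameter, 60 mm tall, standing loose on a corner of the panel; to be left alone.
- tape_mid (a point): Centre of a roll of yellow tape, 60 mm in diameter, 25 mm tall, lying loose on a corner of the panel; to be left alone.
- offcut_mid (a point): Centre of a wooden offcut, 50 x 40 x 30 mm tall, lying loose on a corner of the panel; to be left alone.

How it is judged:
At the end, for the whole second after the job is handed in: The notch sits round the pin (centres within 5 mm seen from above) and the cover is down at least 7 of its 8.5 mm, at rest (value of joint sink above 0.007 m and horizontal distance between notch and pin below 0.005 m and velocity of joint cover between -0.05 and 0.05 rad/s and velocity of joint sink between -0.005 and 0.005 m/s); the robot touches nothing.
It fails at once if the cover is lifted more than 4 mm out of its seat (value of joint sink below -0.004 m).
It fails at once if the tin is moved more than 20 mm (distance of tin_mid from where it was at the start of the episode above 0.02 m).
It fails at once if the tape roll is moved more than 20 mm (distance of tape_mid from where it was at the start of the episode above 0.02 m).
It fails at once if the offcut is moved more than 20 mm (distance of offcut_mid from where it was at the start of the episode above 0.02 m).
It also fails if it takes over 51 s, if anything falls off the work surface, if the arm or the gripper's body presses on something with over 40 N, if the wrist force passes 120 N, or if a joint passes its speed limit or range.

## Working session

There is one attempt and no reset: what is moved stays moved. The work goes in short steps, Python scripts to look and compute and a tool call to move; the robot and the scene stay as the last step left them, time stands still between calls to the robot, and variables do not carry over. Pictures are saved under pics/ and viewed, about 8 in all and at most 12, crops included, and the job is handed in when it is done.

Besides the shell and the picture viewer there is one more tool, called after "Call:" as name(argument=value, ...) on one line, values as JSON. arm_command: Moves the arm, as the interface text tells. Its arguments: {"type":"object","properties":{"increments":{"type":"array"},"fingers":{"type":"number"},"grip_force":{"type":"number"}},"required":["increments"]}

```bash
mkdir -p pics
cat > h.py <<'E'
import numpy as np, cv2
from bench import manip
def ray(n,u,v,z):
    c=manip.camera_info(n); f=192/np.tan(np.radians(c["fovy"])/2)
    d=np.array(c["rotation"])@np.array([(u-c["cx"])/f,(v-c["cy"])/f,1]); p=np.array(c["position"])
    return p+d*(z-p[2])/d[2]
def proj(n,P):
    c=manip.camera_info(n); f=192/np.tan(np.radians(c["fovy"])/2)
    q=np.array(c["rotation"]).T@(np.array(P)-np.array(c["position"])); return np.array([c["cx"]+f*q[0]/q[2],c["cy"]+f*q[1]/q[2]])
def blobs(im,lo,hi,amin=20):
    h=cv2.cvtColor(im,cv2.COLOR_RGB2HSV); m=cv2.inRange(h,np.array(lo),np.array(hi))
    n,l,s,c=cv2.connectedComponentsWithStats(m)
    return [(s[i,4],c[i].round(1),s[i,:4]) for i in range(1,n) if s[i,4]>=amin]
def save(im,name,k=1): cv2.imwrite("pics/"+name,cv2.cvtColor(cv2.resize(im,None,fx=k,fy=k,interpolation=2),cv2.COLOR_RGB2BGR))
E
python3 - <<'E'
from h import *
a=manip.camera("top");b=manip.camera("scene")
save(a,"top0.png",1.5);save(b,"scene0.png",1.5)
for n in("top","scene"): print(n,manip.camera_info(n))
for n,im in(("top",a),("scene",b)):
    for x in blobs(im,(0,150,80),(6,255,255)): print(n,"red",x)
    for x in blobs(im,(170,150,80),(180,255,255)): print(n,"red2",x)
    for x in blobs(im,(15,100,80),(35,255,255)): print(n,"yel",x)
print(manip.state())
E
```

```text
top {'fovy': 56.24294820602847, 'cx': 255.32088025932157, 'cy': 190.2250314897584, 'position': array([0.48693641, 0.04512666, 0.74610145]), 'rotation': array([-0.69809082,  0.71373732, -0.02990045,  0.04852021])}
scene {'fovy': 56.285656445632135, 'cx': 258.66418081085556, 'cy': 192.76038706615245, 'position': array([ 0.82289616, -0.44401417,  0.44745896]), 'rotation': array([ 0.8560484 ,  0.19379526, -0.10685353, -0.46712617])}
top red (np.int32(38), array([210. , 164.4]), array([207, 161,   7,   8], dtype=int32))
top yel (np.int32(144213), array([279.7, 196.4]), array([  0,   9, 512, 375], dtype=int32))
top yel (np.int32(66), array([202.2, 152. ]), array([197, 146,  11,  13], dtype=int32))
top yel (np.int32(52), array([505.1, 352.3]), array([497, 347,  15,  11], dtype=int32))
top yel (np.int32(446), array([ 19. , 378.4]), array([  0, 369,  57,  15], dtype=int32))
top yel (np.int32(33), array([499.4, 379.5]), array([495, 375,  11,   9], dtype=int32))
scene yel (np.int32(109735), array([217.1, 242.4]), array([  0,   0, 465, 384], dtype=int32))
scene yel (np.int32(32), array([210.5, 176.4]), array([205, 173,  12,   9], dtype=int32))
scene yel (np.int32(33), array([309.6, 192.7]), array([305, 191,  10,   4], dtype=int32))
{'clock': 0.1, 'q': array([ 1.09870398e+00,  3.78007877e-01,  7.97982531e-02,  1.27441335e+00,
       -1.52339367e-05,  1.46054304e+00]), 'dq': array([-0.00106064, -0.00224641,  0.00205497, -0.0005475 ,  0.00030274,
       -0.0003697 ]), 'tau': array([ 1.76653433e-03, -4.64695966e+01,  2.70581532e+01,  1.20124564e-02,
       -9.21029687e-05,  4.70516554e-06]), 'position': array([0.20325657, 0.53725996, 0.23045912]), 'orientation': array([ 1.79934086e-01,  9.83678245e-01, -8.77065364e-04, -2.54896481e-04]), 'ft_force': array([-0.26502386, -0.7891153 ,  0.32567976]), 'wrist_torque': array([0.00903079, 0.07485891, 0.03393002]), 'opening': 0.08536929782361373}
```

View pics/top0.png

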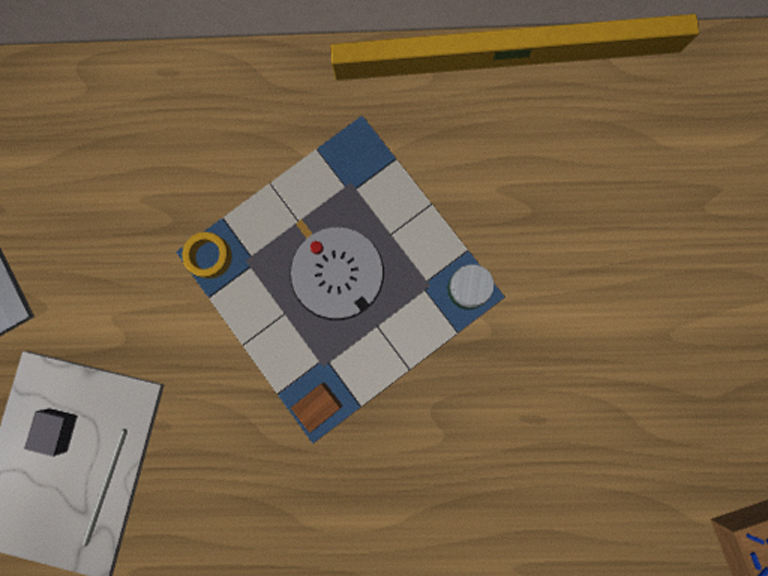

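View pics/scene0.png

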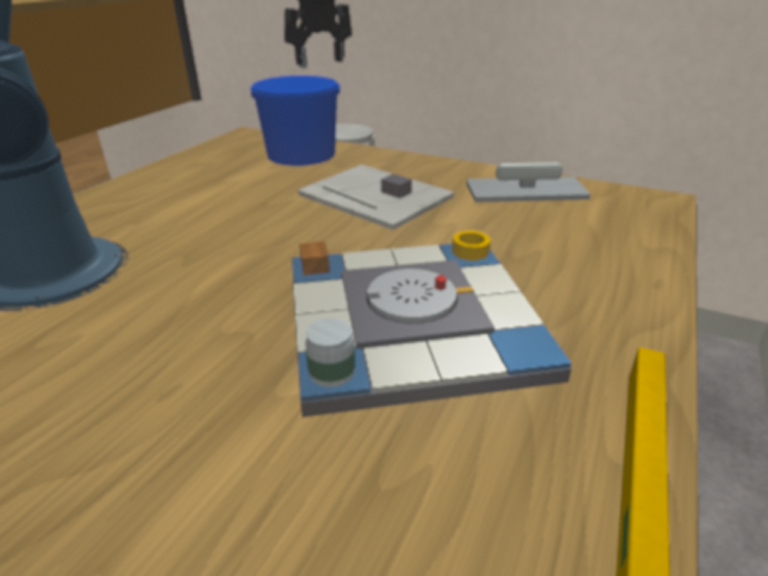

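Top view (in 768-px coordinates): cover centred about (336,273), red stud (316,247), notch (362,303), and brass pin tail (304,229). The stud is almost over the pin, so roughly a half turn is needed. Tape is at left, offcut at bottom and tin at right.

```bash
sed -i 's/np.array(c\["rotation"\])/Rm(c)/g; 2a from scipy.spatial.transform import Rotation as Ro\ndef Rm(c): return Ro.from_quat(c["rotation"]).as_matrix()' h.py
python3 - <<'E'
from h import *
a=cv2.imread("pics/top0.png"); a=cv2.cvtColor(cv2.resize(a,(512,384),interpolation=cv2.INTER_AREA),cv2.COLOR_BGR2RGB)
h=cv2.cvtColor(a,cv2.COLOR_RGB2HSV)
# disc: bright, unsaturated, component at about (225,182)
m=cv2.inRange(h,np.array((0,0,115)),np.array((180,60,255)))
n,l,s,c=cv2.connectedComponentsWithStats(m)
i=l[195,212]; print("disc",i,s[i])
d=(l==i).astype(np.uint8); ct=max(cv2.findContours(d,0,1)[0],key=cv2.contourArea); hull=cv2.convexHull(ct)
e=cv2.fitEllipse(hull); print(e)
C=ray("top",*e[0],.0485); print("C",C, "diam", [x*C_ for x in e[1] for C_ in [(.746-.0485)/ (192/np.tan(np.radians(28.12)))]])
S=ray("top",210.7,164.4,.0645); print("stud",S,np.hypot(*(S-C)[:2]))
b=[x for x in blobs(a,(10,90,60),(30,255,255),15) if 190<x[1][0]<215 and 140<x[1][1]<165]; print(b)
P=ray("top",202.2,152,.043); print("pintail",P,np.hypot(*(P-C)[:2]))
N=ray("top",241.3,202,.0485); print("notch",N,np.hypot(*(N-C)[:2]))
ang=lambda v:np.degrees(np.arctan2(v[1]-C[1],v[0]-C[0])); print("ang stud,pin,notch",ang(S),ang(P),ang(N))
# frame corners (768px img)
for u,v in((346,186),(427,292),(321,364),(250,256)): print("frame",ray("top",u/1.5,v/1.5,.04))
for u,v,z in((206,255,.055),(472,286,.09),(318,408,.06)): 
  q=ray("top",u/1.5,v/1.5,z); print("obj",q,np.hypot(*(q-C)[:2]),ang(q))
print("scene stud",proj("scene",S)*1.5,"C",proj("scene",C)*1.5)
print(Ro.from_quat(manip.state()["orientation"]).as_matrix().round(3))
E
```

```text
disc 3 [ 194  152   61   60 2470]
((223.92091369628906, 181.28587341308594), (59.23347854614258, 60.17742156982422), 60.147586822509766)
C [0.58401113 0.12405539 0.0485    ] diam [np.float64(0.11499416685633836), np.float64(0.11682671061760952)]
stud [0.61532077 0.14748799 0.0645    ] 0.039107287186574094
[(np.int32(69), array([202.2, 152. ]), array([197, 146,  11,  13], dtype=int32))]
pintail [0.64498889 0.16761899 0.043     ] 0.0749404761764834
notch [0.54243848 0.09053632 0.0485    ] 0.05340237278225114
ang stud,pin,notch 36.81172245163986 35.54269059665973 -141.12157246295882
frame [0.70182332 0.11005033 0.04      ]
frame [0.55565358 0.00526977 0.04      ]
frame [0.46472662 0.14576504 0.04      ]
frame [0.60947343 0.23981487 0.04      ]
obj [0.60966345 0.2937741  0.055     ] 0.17164638224119513 81.40502427291776
obj [ 0.55685849 -0.04689557  0.09      ] 0.17309389830944008 -99.0250663353516
obj [0.41080009 0.14711994 0.06      ] 0.1747399126753744 172.41519095047977
scene stud [438.64578147 278.13539067] C [410.35514411 291.11966035]
[[-0.935  0.354 -0.001]
 [ 0.354  0.935 -0.002]
 [ 0.    -0.002 -1.   ]]
```

Call:
arm_command(increments=[[[-0.037, -0.0156, 0.004], [0, 0, 0]], [[-0.037, -0.0156, 0.004], [0, 0, 0]], [[-0.037, -0.0156, 0.004], [0, 0, 0]], [[-0.037, -0.0156, 0.004], [0, 0, 0]], [[-0.037, -0.0156, 0.004], [0, 0, 0]], [[-0.037, -0.0156, 0.004], [0, 0, 0]], [[-0.037, -0.0156, 0.004], [0, 0, 0]], [[-0.037, -0.0156, 0.004], [0, 0, 0]], [[-0.037, -0.0156, 0.004], [0, 0, 0]], [[-0.037, -0.0156, 0.004], [0, 0, 0]], [[-0.037, -0.0156, 0.004], [0, 0, 0]], [[-0.037, -0.0156, 0.004], [0, 0, 0]], [[-0.037, -0.0156, 0.004], [0, 0, 0]], [[-0.037, -0.0156, 0.004], [0, 0, 0]], [[0, 0, 0], [0, 0, 6.5]], [[0, 0, 0], [0, 0, 6.5]], [[0, 0, 0], [0, 0, 6.5]], [[0, 0, 0], [0, 0, 6.5]], [[0, 0, 0], [0, 0, 6.5]], [[0, 0, 0], [0, 0, 0]]], fingers=0)

```text
clock: 2.1
position: [0.6214, 0.1309, 0.1584]
orientation: [0.457, 0.889, -0.007, -0.007]
ft_force: [-0.1, -0.2, 0.1]
opening: -0.0002
```

```bash
cat >> h.py <<'E'
C=np.array([.584,.1245])
def rel(target,xdeg):
    """shift (tool axes, mm) and turn about tool z (deg) to TCP target with tool x at angle xdeg"""
    s=manip.state(); R=Ro.from_quat(s["orientation"]).as_matrix()
    d=R.T@(np.array(target)-s["position"]); Rt=np.column_stack([[np.cos(np.radians(xdeg)),np.sin(np.radians(xdeg)),0],[np.sin(np.radians(xdeg)),-np.cos(np.radians(xdeg)),0],[0,0,-1]])
    print("clk",round(s["clock"],2),"pos",s["position"].round(4),"xang",np.degrees(np.arctan2(R[1,0],R[0,0])).round(1),"F",s["ft_force"].round(1),"open",round(s["opening"],4))
    print("shift mm",(d*1e3).round(1),"turn",Ro.from_matrix(R.T@Rt).as_rotvec(degrees=True).round(1))
def behind(phi,z,back):
    f=np.radians(phi); r=np.array([np.cos(f),np.sin(f)]); t=np.array([-r[1],r[0]])
    return np.r_[C+.04*r-back*t,z], phi+90
E
python3 -c "
from h import *
rel(*behind(36.8,.12,.031))"
```

```text
clk 2.1 pos [0.6214 0.1309 0.1584] xang 125.5 F [-0.1 -0.2  0.1] open -0.0002
shift mm [-13.8   7.2  38.2] turn [-1.1 -0.4 -1.2]
```

Call:
arm_command(increments=[[[-0.007, 0.0035, 0.02], [-1.1, -0.4, -1.2]], [[-0.007, 0.0035, 0.02], [0, 0, 0]], [[0, 0, 0.02], [0, 0, 0]], [[0, 0, 0.02], [0, 0, 0]], [[0, 0, 0.012], [0, 0, 0]], [[0, 0, 0.006], [0, 0, 0]], [[0, 0, 0], [0, 0, 0]]])

```text
clock: 2.8
position: [0.6347, 0.1236, 0.056]
orientation: [0.44, 0.898, -0.001, -0.0]
ft_force: [-0.7, 0.4, -0.1]
opening: 0.0003
```

```bash
python3 -c "
from h import *
rel(*behind(36.8,.053,.019))
a=manip.camera('top');b=manip.camera('scene')
save(np.hstack([a[110:260,150:310],b[130:280,200:360]]),'p3.png',2.4)"
```

```text
clk 2.8 pos [0.6347 0.1236 0.056 ] xang 127.7 F [-0.7  0.4 -0.1] open 0.0003
shift mm [12.1  0.1  3. ] turn [-0.1  0.   0.9]
```

View pics/p3.png

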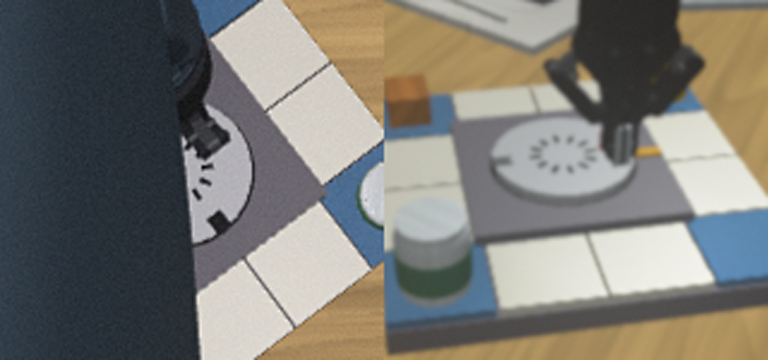

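The picture shows the shut fingertip just above the cover, clockwise of the hidden stud; the notch (about (218,222) in the crop) is undisturbed. Start pushing.

Call:
arm_command(increments=[[[0.004, 0, 0.003], [0, 0, 0.9]], [[0.004, 0, 0], [0, 0, 0]], [[0.004, 0, 0], [0, 0, 0]], [[0.0043, 0.0018, 0], [0, 0, -6]], [[0.0043, 0.0018, 0], [0, 0, -6]], [[0.0043, 0.0018, 0], [0, 0, -6]], [[0.0043, 0.0018, 0], [0, 0, -6]], [[0.0043, 0.0018, 0], [0, 0, -6]]])

```text
clock: 3.7
position: [0.6224, 0.1547, 0.0593]
orientation: [0.192, 0.981, -0.001, 0.007]
ft_force: [1.5, -1.8, -1.4]
opening: 0.0002
```

```bash
python3 -c "
from h import *
rel(*behind(66.8,.053,.019))
b=manip.camera('scene')
for x in blobs(b,(0,150,60),(6,255,255),5)+blobs(b,(170,150,60),(180,255,255),5): print(x)
for p in (60,66): print(proj('scene',[C[0]+.04*np.cos(np.radians(p)),C[1]+.04*np.sin(np.radians(p)),.0565]))
"
```

```text
clk 3.7 pos [0.6224 0.1547 0.0593] xang 157.9 F [ 1.5 -1.8 -1.4] open 0.0002
shift mm [ 4.5 -2.9  6.2] turn [0.1 0.9 1.1]
(np.int32(8), array([288.5, 182.5]), array([288, 181,   2,   4], dtype=int32))
[289.1729462  184.83110299]
[287.84350716 184.00361279]
```

Call:
arm_command(increments=[[[0.0065, 0.0003, 0.003], [0, 0.9, -5]], [[0.0065, 0.0003, 0.003], [0, 0, -6]], [[0.0046, 0.0016, 0.001], [0, 0.1, -6]], [[0.0046, 0.0016, 0.001], [0, 0.1, -6]], [[0.0046, 0.0016, 0.001], [0, 0.1, -6]], [[0.0046, 0.0016, 0.001], [0, 0.1, -6]], [[0.0046, 0.0016, 0.001], [0, 0.1, -6]]])

```text
clock: 4.45
position: [0.5967, 0.1707, 0.0559]
orientation: [-0.174, 0.985, 0.001, 0.007]
ft_force: [1.7, 1.7, 0.1]
opening: -0.0
```

```bash
python3 -c "
from h import *
rel(*behind(109,.053,.019))
"
```

```text
clk 4.45 pos [0.5967 0.1707 0.0559] xang -160.0 F [1.7 1.7 0.1] open -0.0
shift mm [8.1 0.6 2.7] turn [-0.1  0.8  1. ]
```

Call:
arm_command(increments=[[[0.007, 0.001, 0.002], [0, 0.8, -4]], [[0.007, 0.0015, 0.001], [0, 0.1, -5]], [[0.0065, 0.0015, 0.001], [0, 0.1, -5]], [[0.0055, 0.0017, 0.001], [0, 0.1, -6]], [[0.0055, 0.0017, 0.001], [0, 0.1, -6]], [[0.0055, 0.0017, 0.001], [0, 0.1, -6]]])

```text
clock: 5.05
position: [0.5673, 0.1667, 0.0551]
orientation: [-0.446, 0.895, 0.001, 0.007]
ft_force: [1.0, 3.4, 1.5]
opening: -0.0001
```

```bash
python3 -c "
from h import *
rel(*behind(142,.053,.019))
"
```

```text
clk 5.05 pos [0.5673 0.1667 0.0551] xang -127.0 F [1.  3.4 1.5] open -0.0001
shift mm [3.9 0.9 2.1] turn [-0.3  0.7  1. ]
```

Call:
arm_command(increments=[[[0.0065, 0.002, 0.002], [0, 0.8, -5]], [[0.006, 0.0018, 0.001], [0, 0.1, -5]], [[0.0053, 0.0018, 0.001], [0, 0.1, -6]], [[0.0053, 0.0018, 0.001], [0, 0.1, -6]], [[0.0053, 0.0018, 0.001], [0, 0.1, -6]], [[0.0053, 0.0018, 0.001], [0, 0.1, -6]], [[0.0053, 0.0018, 0.001], [0, 0.1, -6]], [[0.0053, 0.0018, 0.001], [0, 0.1, -6]], [[0.0053, 0.0018, 0.001], [0, 0.1, -6]]])

```text
clock: 5.95
position: [0.5421, 0.1341, 0.0526]
orientation: [0.802, -0.597, 0.005, -0.005]
ft_force: [-0.9, 1.9, 2.1]
opening: 0.0003
```

```bash
python3 -c "
from h import *
rel(*behind(193,.053,.019))
b=manip.camera('scene');a=manip.camera('top')
save(np.hstack([a[110:260,150:310],b[130:280,200:360]]),'p4.png',2.4)"
```

```text
clk 5.95 pos [0.5421 0.1341 0.0526] xang -73.4 F [-0.9  1.9  2.1] open 0.0003
shift mm [-0.3  1.3 -0.5] turn [-0.8 -0.1  3.6]
```

View pics/p4.png

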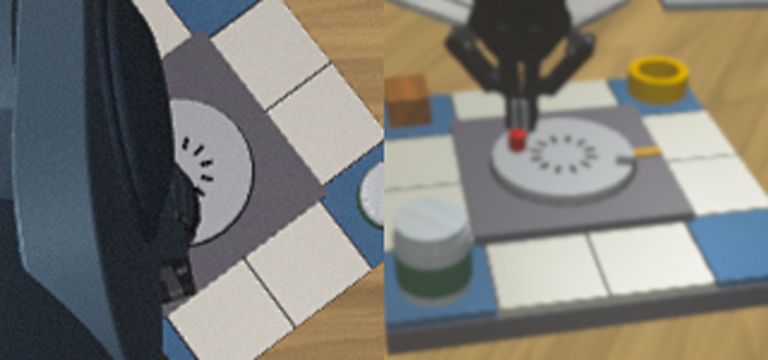

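The scene crop shows the red stud ahead of the fingertip at (517,139), and the notch at (625,160) just short of the brass tail. I'll measure the stud angle in this view.

```bash
cat >> h.py <<'E'
def stud():
    b=manip.camera("scene"); h=cv2.cvtColor(b,cv2.COLOR_RGB2HSV)
    m=cv2.inRange(h,(0,120,50),(8,255,255))|cv2.inRange(h,(170,120,50),(180,255,255)); m[:140]=0;m[260:]=0;m[:,:220]=0;m[:,340:]=0
    n,l,s,c=cv2.connectedComponentsWithStats(m); i=1+np.argmax(s[1:,4])
    for z in (.0565,): 
        q=ray("scene",*c[i],z)[:2]-C; print("stud px",c[i].round(1),s[i],"r",np.hypot(*q).round(4),"ang",np.degrees(np.arctan2(q[1],q[0])).round(1)%360)
    return b
E
python3 -c "
from h import *
b=stud()
for p in (200,210,216): print(p,proj('scene',[C[0]+.04*np.cos(np.radians(p)),C[1]+.04*np.sin(np.radians(p)),.0565]))
for x in blobs(b,(15,130,80),(28,255,255),10):
  if 290<x[1][0]<330 and 180<x[1][1]<205: print(x); q=ray('scene',*x[1],.043)[:2]-C; print(np.hypot(*q),np.degrees(np.arctan2(q[1],q[0])))
"
```

```text
stud px [255.2 187.6] [253 184   6   9  45] r 0.0396 ang 188.1
200 [254.16566482 189.67971996]
210 [254.0950786  191.51649825]
216 [254.34161775 192.62394315]
(np.int32(23), array([309. , 192.9]), array([305, 192,  10,   3], dtype=int32))
0.07514993385183485 35.052619344278476
```

Call:
arm_command(increments=[[[0.005, 0.0025, 0], [-0.8, 0, -3]], [[0.005, 0.0018, 0], [0, 0, -6]], [[0.005, 0.0018, 0], [0, 0, -6]], [[-0.006, 0, 0], [0, 0, 0]], [[-0.006, 0, -0.03], [0, 0, 0]], [[0, 0, -0.04], [0, 0, 0]], [[0, 0.05, -0.04], [0, 0, 0]], [[0, 0.05, 0], [0, 0, 0]], [[0, 0.05, 0], [0, 0, 0]], [[0, 0.05, 0], [0, 0, 0]]])

```text
clock: 7.1
position: [0.3751, 0.037, 0.1582]
orientation: [0.866, -0.501, 0.005, -0.001]
ft_force: [-0.1, -1.7, -0.6]
opening: 0.0002
```

```bash
cat >> h.py <<'E'
def topstud(a):
    h=cv2.cvtColor(a,cv2.COLOR_RGB2HSV)
    m=cv2.inRange(h,(0,120,50),(8,255,255))|cv2.inRange(h,(170,120,50),(180,255,255)); m[:140]=0;m[230:]=0;m[:,:180]=0;m[:,270:]=0
    n,l,s,c=cv2.connectedComponentsWithStats(m); i=1+np.argmax(s[1:,4]) if n>1 else 0
    q=ray("top",*c[i],.0625)[:2]-C; print("top stud",c[i].round(1),s[i],"r",np.hypot(*q).round(4),"ang",np.degrees(np.arctan2(q[1],q[0])).round(1)%360)
    k=cv2.inRange(h,(0,0,0),(180,255,60)); n,l,s,c=cv2.connectedComponentsWithStats(k)
    for i in range(1,n):
        q=ray("top",*c[i],.046)[:2]-C
        if .04<np.hypot(*q)<.07 and s[i,4]>8: print("dark",c[i].round(1),s[i],"r",np.hypot(*q).round(4),"ang",np.degrees(np.arctan2(q[1],q[0])).round(1))
E
python3 -c "
from h import *
rel(*behind(210,.053,.019)); stud()
a=manip.camera('top'); topstud(a); save(a[100:260,140:340],'p5.png',3.5)"
```

```text
clk 7.1 pos [0.3751 0.037  0.1582] xang -60.1 F [-0.1 -1.7 -0.6] open 0.0002
shift mm [   8.6 -183.9  106.6] turn [-0.4 -0.4 -0.1]
stud px [254.8 191.3] [252 188   6   8  39] r 0.0385 ang 209.0
top stud [234.8 197.1] [231 194   8   8  49] r 0.0399 ang 214.3
dark [210.4 157.8] [208 155   6   7  20] r 0.0549 ang 28.7
dark [230.9 200.9] [195 166  61  48 138] r 0.0409 ang -160.9
```

View pics/p5.png

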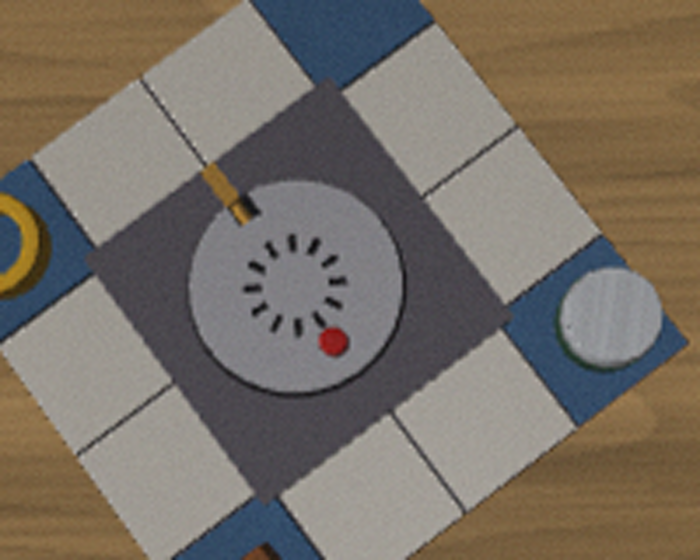

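The top crop shows the notch on the pin, with brass at (243,210), but a dark gap only on its clockwise side at (250,205). It needs a few degrees more counter-clockwise, so I'll measure that with a profile along the rim.

```bash
python3 -c "
from h import *
a=manip.camera('top').astype(np.float32); h=cv2.cvtColor(a.astype(np.uint8),cv2.COLOR_RGB2HSV)
def prof(r,z,angs):
    out=[]
    for t in np.radians(angs):
        x=proj('top',[C[0]+r*np.cos(t),C[1]+r*np.sin(t),z]); out.append(cv2.getRectSubPix(a,(1,1),(float(x[0]),float(x[1])))[0,0])
    return np.array(out)
A=np.arange(18,54,1.5)
for r in(.048,.052,.055):
    P=prof(r,.0485,A); print(r); print([f'{t:.0f}:{p[0]:.0f}/{p[2]:.0f}' for t,p in zip(A,P)])
A=np.arange(26,46,1)
for r in(.07,.08):
    P=prof(r,.043,A); w=np.clip(P[:,0]-P[:,2]-15,0,None); print('tail',r,(w*A).sum()/w.sum(),w.round())
"
```

```text
0.048
['18:127/130', '20:127/130', '21:125/128', '22:108/112', '24:73/78', '26:33/36', '27:28/29', '28:32/31', '30:51/32', '32:74/34', '33:103/41', '34:132/45', '36:160/56', '38:148/54', '39:98/44', '40:87/69', '42:106/108', '44:122/127', '45:126/129', '46:127/129', '48:126/129', '50:127/131', '51:129/131', '52:128/130']
0.052
['18:126/129', '20:126/130', '21:129/132', '22:129/133', '24:113/117', '26:65/68', '27:35/37', '28:23/23', '30:34/24', '32:60/28', '33:93/37', '34:128/46', '36:157/54', '38:152/52', '39:112/48', '40:102/87', '42:122/127', '44:126/131', '45:131/133', '46:129/132', '48:127/131', '50:126/132', '51:126/131', '52:126/128']
0.055
['18:125/126', '20:126/129', '21:128/131', '22:130/132', '24:117/120', '26:75/78', '27:33/35', '28:25/25', '30:32/26', '32:52/29', '33:94/38', '34:134/49', '36:162/55', '38:136/50', '39:89/55', '40:105/100', '42:126/131', '44:129/132', '45:128/131', '46:126/130', '48:125/129', '50:125/128', '51:126/128', '52:127/130']
tail 0.07 35.34935906197282 [ 0.  0.  0.  0.  0. 19. 53. 72. 73. 72. 72. 73. 69. 44.  8.  0.  0.  0.
  0.  0.]
tail 0.08 35.40884541058117 [ 0.  0.  0.  0.  0.  0. 36. 72. 71. 72. 74. 73. 64. 28.  0.  0.  0.  0.
  0.  0.]
```

Call:
arm_command(increments=[[[0, -0.046, 0], [0, 0, 0]], [[0, -0.046, 0], [0, 0, 0]], [[0, -0.046, 0], [0, 0, 0]], [[0, -0.046, 0], [0, 0, 0]], [[0, 0, 0.04], [0, 0, 0]], [[0, 0, 0.02], [0, 0, 0]], [[0, 0, 0], [0, 0, 0]]])

```text
clock: 7.95
position: [0.551, 0.1379, 0.0993]
orientation: [0.859, -0.511, 0.011, -0.007]
ft_force: [-0.4, -0.8, 0.3]
opening: 0.0001
```

```bash
python3 -c "
from h import *
rel(*behind(213,.054,.026))"
```

```text
clk 7.95 pos [0.551  0.1379 0.0993] xang -61.5 F [-0.4 -0.8  0.3] open 0.0001
shift mm [ 4.2 20.4 44.9] turn [-1.3 -0.7 -4.5]
```

Call:
arm_command(increments=[[[0, 0.0204, 0], [-1.3, -0.7, -4.5]], [[0.002, 0, 0.015], [0, 0, 0]], [[0, 0, 0.02], [0, 0, 0]], [[0, 0, 0.008], [0, 0, 0]], [[0, 0, 0], [0, 0, 0]]])

```text
clock: 8.45
position: [0.5379, 0.1294, 0.0587]
orientation: [0.878, -0.479, 0.002, -0.001]
ft_force: [0.3, -0.6, 0.3]
opening: 0.0003
```

```bash
python3 -c "
from h import *
rel(*behind(215.5,.054,.019));stud()"
```

```text
clk 8.45 pos [0.5379 0.1294 0.0587] xang -57.3 F [ 0.3 -0.6  0.3] open 0.0003
shift mm [12.   4.8  4.7] turn [-0.3 -0.2 -2.8]
stud px [254.8 191.4] [252 188   6   8  40] r 0.0386 ang 209.5
```

Call:
arm_command(increments=[[[0.004, 0.0045, 0.004], [0, 0, -2.8]], [[0.003, 0, 0], [0, 0, 0]], [[0.002, 0, 0], [0, 0, 0]], [[0.0015, 0, 0], [0, 0, 0]], [[0, 0, 0], [0, 0, 0]]])

```text
clock: 9.0
position: [0.5433, 0.1194, 0.0595]
orientation: [0.889, -0.458, 0.004, -0.004]
ft_force: [-1.0, -0.3, -1.2]
opening: 0.0003
```

```bash
python3 -c "
from h import *
rel(*behind(215.5,.054,.019));stud()"
```

```text
clk 9.0 pos [0.5433 0.1194 0.0595] xang -54.6 F [-1.  -0.3 -1.2] open 0.0003
shift mm [0.5 3.9 5.5] turn [-0.6 -0.3 -0.1]
stud px [254.8 191. ] [252 187   6   9  45] r 0.0386 ang 207.4
```

Call:
arm_command(increments=[[[0, 0.002, 0.006], [-0.6, -0.3, 0]], [[0.001, 0, 0], [0, 0, 0]], [[0.001, 0, 0], [0, 0, 0]], [[0, 0, 0], [0, 0, 0]]])

```text
clock: 9.45
position: [0.5426, 0.1173, 0.0531]
orientation: [0.889, -0.458, -0.001, -0.0]
ft_force: [-0.4, 0.0, 0.4]
opening: -0.0001
```

```bash
python3 -c "
from h import *
rel(*behind(215.5,.054,.019));stud()"
```

```text
clk 9.45 pos [0.5426 0.1173 0.0531] xang -54.5 F [-0.4  0.   0.4] open -0.0001
shift mm [-0.9  2.1 -0.9] turn [ 0.   0.1 -0. ]
stud px [254.8 191.6] [252 188   6   9  44] r 0.0385 ang 210.7
```

Call:
arm_command(increments=[[[0.0012, 0, 0], [0, 0, 0]], [[0.0012, 0, 0], [0, 0, 0]]])

```text
clock: 9.7
position: [0.5436, 0.1153, 0.0531]
orientation: [0.889, -0.458, -0.001, -0.0]
ft_force: [-1.4, 2.5, 0.2]
opening: -0.0004
```

```bash
python3 -c "
from h import *
rel(*behind(215.5,.054,.019));stud()"
```

```text
clk 9.7 pos [0.5436 0.1153 0.0531] xang -54.5 F [-1.4  2.5  0.2] open -0.0004
shift mm [-3.   1.8 -0.8] turn [ 0.1  0.1 -0. ]
stud px [255.  191.9] [252 188   7   9  46] r 0.0382 ang 212.5
```

Call:
arm_command(increments=[[[-0.006, 0, 0], [0, 0, 0]], [[-0.006, 0, -0.03], [0, 0, 0]], [[0, 0, -0.04], [0, 0, 0]], [[0, 0.05, -0.03], [0, 0, 0]], [[0, 0.05, 0], [0, 0, 0]], [[0, 0.05, 0], [0, 0, 0]], [[0, 0.04, 0], [0, 0, 0]]])

```text
clock: 10.45
position: [0.3925, 0.0178, 0.1531]
orientation: [0.89, -0.456, 0.006, -0.001]
ft_force: [-0.8, -2.0, -0.2]
opening: -0.0001
```

```bash
cat >> h.py <<'E'
def notch(a,z=.0485):
    a=a.astype(np.float32); A=np.arange(18,54,.5)
    def prof(r,z):
        return np.array([cv2.getRectSubPix(a,(1,1),tuple(map(float,proj("top",[C[0]+r*np.cos(t),C[1]+r*np.sin(t),z]))))[0,0] for t in np.radians(A)])
    for r in(.05,.052,.055):
        P=prof(r,z)[:,2]; i=A[P<85]; print("notch",r,i.min(),i.max(),"mid",(i.min()+i.max())/2)
    P=prof(.075,.043); w=np.clip(P[:,0]-P[:,2]-15,0,None); print("tail",(w*A).sum()/w.sum())
E
python3 -c "
from h import *
a=manip.camera('top'); topstud(a); notch(a); save(a[100:260,140:340],'p6.png',3.5)
rel([C[0],C[1],.12],-54.5)"
```

```text
top stud [236.6 195.5] [233 192   8   8  51] r 0.0397 ang 221.0
dark [205.2 162.3] [203 160   5   6  19] r 0.0538 ang 43.1
dark [235.1 201.2] [201 168  55  46 117] r 0.0452 ang -151.3
notch 0.05 31.5 47.0 mid 39.25
notch 0.052 32.0 47.0 mid 39.5
notch 0.055 32.5 46.0 mid 39.25
tail 35.08337053808034
clk 10.5 pos [0.386  0.0161 0.1518] xang -54.4 F [-6.1  1.7 -0.6] open -0.0002
shift mm [  27.1 -224.1   31.8] turn [ 0.1 -0.4  0.1]
```

View pics/p6.png

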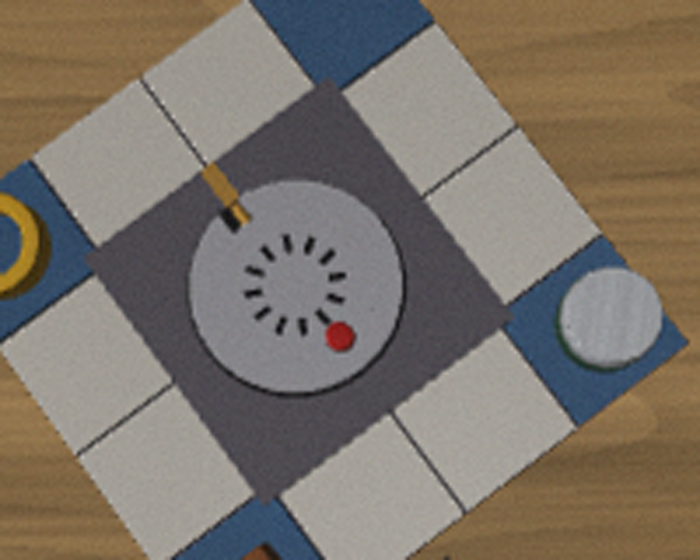

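The notch now shows its dark gap on the counter-clockwise side, at (231,217) in the crop, so the push overshot by about 4°: notch at 39.3°, pin at 35.2°. I'll push the stud back from the other side.

```bash
python3 -c "
from h import *
rel(*behind(217,.1,-.027));rel(*behind(217,.054,-.019))"
```

```text
clk 10.5 pos [0.386  0.0161 0.1518] xang -54.4 F [-6.1  1.7 -0.6] open -0.0002
shift mm [  54.9 -184.8   52. ] turn [ 0.1 -0.4 -1.4]
clk 10.5 pos [0.386  0.0161 0.1518] xang -54.4 F [-6.1  1.7 -0.6] open -0.0002
shift mm [  46.6 -184.6   97.9] turn [ 0.1 -0.4 -1.4]
```

Call:
arm_command(increments=[[[0.014, -0.046, 0], [0, 0, -1.4]], [[0.014, -0.046, 0], [0, 0, 0]], [[0.014, -0.046, 0], [0, 0, 0]], [[0.014, -0.046, 0.01], [0, 0, 0]], [[0, 0, 0.03], [0, 0, 0]], [[0, 0, 0.01], [0, 0, 0]], [[0, 0, 0], [0, 0, 0]]])

```text
clock: 11.2
position: [0.5711, 0.0812, 0.1002]
orientation: [0.894, -0.448, 0.006, 0.002]
ft_force: [-1.0, -0.2, 0.2]
opening: 0.0
```

```bash
python3 -c "
from h import *
rel(*behind(217,.054,-.026))"
```

```text
clk 11.2 pos [0.5711 0.0812 0.1002] xang -53.3 F [-1.  -0.2  0.2] open 0.0
shift mm [-1.4  3.7 46.2] turn [-0.1 -0.7 -0.3]
```

Call:
arm_command(increments=[[[-0.001, 0.0037, 0.02], [0, -0.7, -0.3]], [[0, 0, 0.018], [0, 0, 0]], [[0, 0, 0.008], [0, 0, 0]], [[0, 0, 0], [0, 0, 0]], [[0, 0, 0.002], [0, 0, 0]], [[0, 0, 0], [0, 0, 0]]])

```text
clock: 11.8
position: [0.5665, 0.0786, 0.0574]
orientation: [0.895, -0.447, 0.003, -0.001]
ft_force: [0.1, 1.1, 0.5]
opening: -0.0004
```

```bash
python3 -c "
from h import *
rel(*behind(215.2,.054,-.0187))"
```

```text
clk 11.8 pos [0.5665 0.0786 0.0574] xang -53.1 F [0.1 1.1 0.5] open -0.0004
shift mm [-8.7 -1.1  3.4] turn [-0.2 -0.2  1.7]
```

Call:
arm_command(increments=[[[-0.002, 0, 0.003], [0, 0, 1.7]], [[-0.002, 0, 0], [0, 0, 0]], [[-0.001, 0, 0], [0, 0, 0]], [[-0.001, 0, 0], [0, 0, 0]], [[0, 0, 0], [0, 0, 0]], [[0, 0, 0], [0, 0, 0]]])

```text
clock: 12.4
position: [0.5654, 0.0838, 0.0583]
orientation: [0.888, -0.46, 0.005, -0.003]
ft_force: [0.2, -0.4, -0.1]
opening: 0.0
```

```bash
python3 -c "
from h import *
rel(*behind(215.2,.054,-.0187))"
```

```text
clk 12.4 pos [0.5654 0.0838 0.0583] xang -54.7 F [ 0.2 -0.4 -0.1] open 0.0
shift mm [-3.9  1.4  4.2] turn [-0.5 -0.4  0.1]
```

Call:
arm_command(increments=[[[-0.001, 0, 0.004], [-0.5, -0.4, 0]], [[-0.001, 0, 0], [0, 0, 0]], [[-0.001, 0, 0], [0, 0, 0]], [[0, 0, 0], [0, 0, 0]], [[0, 0, 0], [0, 0, 0]]])

```text
clock: 12.9
position: [0.5646, 0.0852, 0.0541]
orientation: [0.888, -0.46, 0.001, 0.001]
ft_force: [0.3, -0.7, 0.3]
opening: -0.0
```

```bash
python3 -c "
from h import *
rel(*behind(215.2,.054,-.0187))"
```

```text
clk 12.9 pos [0.5646 0.0852 0.0541] xang -54.8 F [ 0.3 -0.7  0.3] open -0.0
shift mm [-2.3  1.5  0.1] turn [ 0.  -0.1  0. ]
```

Call:
arm_command(increments=[[[-0.0015, 0, 0], [0, 0, 0]], [[-0.001, 0, 0], [0, 0, 0]], [[0, 0, 0], [0, 0, 0]], [[0, 0, 0], [0, 0, 0]]])

```text
clock: 13.3
position: [0.563, 0.0868, 0.0542]
orientation: [0.888, -0.46, 0.001, 0.001]
ft_force: [0.6, -1.8, 0.5]
opening: 0.0
```

```bash
python3 -c "
from h import *
rel(*behind(215.2,.054,-.0187)); stud()"
```

```text
clk 13.3 pos [0.563  0.0868 0.0542] xang -54.8 F [ 0.6 -1.8  0.5] open 0.0
shift mm [0.  1.1 0.2] turn [ 0.1 -0.2  0. ]Traceback (most recent call last):
  File "<string>", line 3, in <module>
    rel(*behind(215.2,.054,-.0187)); stud()
                                     ~~~~^^
  File "h.py", line 30, in stud
    n,l,s,c=cv2.connectedComponentsWithStats(m); i=1+np.argmax(s[1:,4])
                                                     ~~~~~~~~~^^^^^^^^^
    return _wrapfunc(a, 'argmax', axis=axis, out=out, **kwds)
    return bound(*args, **kwds)
ValueError: attempt to get argmax of an empty sequence
```

Call:
arm_command(increments=[[[0.006, 0, 0], [0, 0, 0]], [[0.006, 0, -0.03], [0, 0, 0]], [[0, 0, -0.04], [0, 0, 0]], [[0, 0.05, -0.03], [0, 0, 0]], [[0, 0.05, 0], [0, 0, 0]], [[0, 0.05, 0], [0, 0, 0]], [[0, 0.03, 0], [0, 0, 0]]])

```text
clock: 14.05
position: [0.4304, -0.023, 0.1527]
orientation: [0.889, -0.457, 0.002, -0.002]
ft_force: [-0.3, -0.4, 0.2]
opening: 0.0001
```

```bash
python3 -c "
from h import *
a=manip.camera('top'); topstud(a); notch(a); save(a[130:190,180:260],'p7.png',7)
rel([C[0],C[1],.12],-54.5)"
```

```text
top stud [235.1 196.7] [232 193   8   8  48] r 0.0398 ang 215.8
dark [210.  158.2] [208 156   5   6  13] r 0.0546 ang 29.7
dark [234.  201.1] [200 168  56  46 113] r 0.0438 ang -153.6
notch 0.05 26.5 42.0 mid 34.25
notch 0.052 27.0 41.0 mid 34.0
notch 0.055 26.5 41.0 mid 33.75
tail 35.07849200924344
clk 14.1 pos [ 0.4268 -0.0243  0.1521] xang -54.5 F [-3.2 -0.3 -0.4] open -0.0
shift mm [ -29.8 -214.4   32.1] turn [-0.  0.  0.]
```

View pics/p7.png

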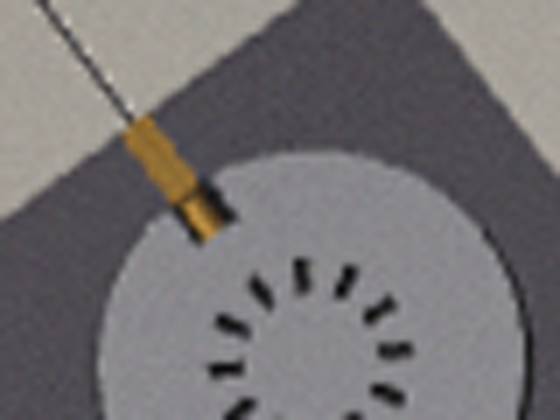

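The close-up shows the brass pin inside the notch with dark gaps on both sides (about (185,222) and (225,207)). Notch is at 34.0° and pin at 35.1°, within the 2.9° window, so I'll press at the centre.

Call:
arm_command(increments=[[[-0.006, -0.043, 0], [0, 0, 0]], [[-0.006, -0.043, 0], [0, 0, 0]], [[-0.006, -0.043, 0], [0, 0, 0]], [[-0.006, -0.043, 0], [0, 0, 0]], [[-0.006, -0.043, 0], [0, 0, 0]], [[0, 0, 0.03], [0, 0, 0]], [[0, 0, 0.03], [0, 0, 0]], [[0, 0, 0.02], [0, 0, 0]], [[0, 0, 0.01], [0, 0, 0]], [[0, 0, 0], [0, 0, 0]]])

```text
clock: 15.1
position: [0.5943, 0.133, 0.0596]
orientation: [0.888, -0.46, 0.0, -0.005]
ft_force: [-0.3, -0.5, 0.6]
opening: 0.0004
```

```bash
python3 -c "
from h import *
rel([C[0],C[1],.048],-54.5)"
```

```text
clk 15.1 pos [0.5943 0.133  0.0596] xang -54.8 F [-0.3 -0.5  0.6] open 0.0004
shift mm [ 1.  13.4 11.5] turn [-0.6  0.3 -0.3]
```

Call:
arm_command(increments=[[[0.001, 0.0134, 0], [-0.6, 0.3, 0]], [[0, 0, 0.008], [0, 0, 0]], [[0, 0, 0.003], [0, 0, 0]], [[0, 0, 0.003], [0, 0, 0]], [[0, 0, 0.003], [0, 0, 0]]])

```text
clock: 15.6
position: [0.5852, 0.1235, 0.0459]
orientation: [0.887, -0.461, 0.002, -0.001]
ft_force: [-3.0, 0.9, 5.4]
opening: 0.0001
```

```bash
python3 -c "
from h import *
rel([C[0],C[1],.04],-54.5)"
```

```text
clk 15.6 pos [0.5852 0.1235 0.0459] xang -54.9 F [-3.   0.9  5.4] open 0.0001
shift mm [-1.5  0.4  5.9] turn [-0.2 -0.2 -0.4]
```

It is sinking at about 5.4 N. Continue.

Call:
arm_command(increments=[[[0, 0, 0.003], [0, 0, 0]], [[0, 0, 0.003], [0, 0, 0]], [[0, 0, 0.003], [0, 0, 0]], [[0, 0, 0.003], [0, 0, 0]], [[0, 0, 0.003], [0, 0, 0]]])

```text
clock: 16.1
position: [0.5853, 0.1235, 0.0397]
orientation: [0.888, -0.461, 0.004, -0.002]
ft_force: [-8.5, -1.4, 21.8]
opening: 0.0
```

```bash
python3 -c "
from h import *
rel([C[0],C[1],.04],-54.5)"
```

```text
clk 16.1 pos [0.5853 0.1235 0.0397] xang -54.9 F [-8.5 -1.4 21.8] open 0.0
shift mm [-1.5  0.5 -0.3] turn [-0.4 -0.3 -0.4]
```

Bottomed at z = 0.0397 with the force rising to 22 N, so the cover is home. Lift straight off and clear.

Call:
arm_command(increments=[[[0, 0, -0.005], [0, 0, 0]], [[0, 0, -0.03], [0, 0, 0]], [[0, 0, -0.04], [0, 0, 0]], [[0, 0, -0.04], [0, 0, 0]], [[0, 0.05, 0], [0, 0, 0]], [[0, 0.05, 0], [0, 0, 0]], [[0, 0.05, 0], [0, 0, 0]], [[0, 0.03, 0], [0, 0, 0]], [[0, 0, 0], [0, 0, 0]], [[0, 0, 0], [0, 0, 0]], [[0, 0, 0], [0, 0, 0]]])

```text
clock: 17.2
position: [0.4434, 0.0179, 0.163]
orientation: [0.888, -0.46, 0.014, -0.007]
ft_force: [0.8, 0.3, 0.1]
opening: 0.0
```

```bash
python3 -c "
from h import *
a=manip.camera('top'); b=manip.camera('scene'); notch(a,.04); save(np.hstack([a[100:250,150:310],b[130:280,200:360]]),'p8.png',2.4)
rel([C[0],C[1],.04],-54.5)"
```

```text
notch 0.05 26.5 42.0 mid 34.25
notch 0.052 27.0 41.5 mid 34.25
notch 0.055 27.5 41.0 mid 34.25
tail 35.103066463634
clk 17.3 pos [0.4438 0.0181 0.1629] xang -54.8 F [-0.2  0.3  0.6] open 0.0002
shift mm [  -8.4 -172.7  127.2] turn [-1.5 -1.1 -0.2]
```

View pics/p8.png

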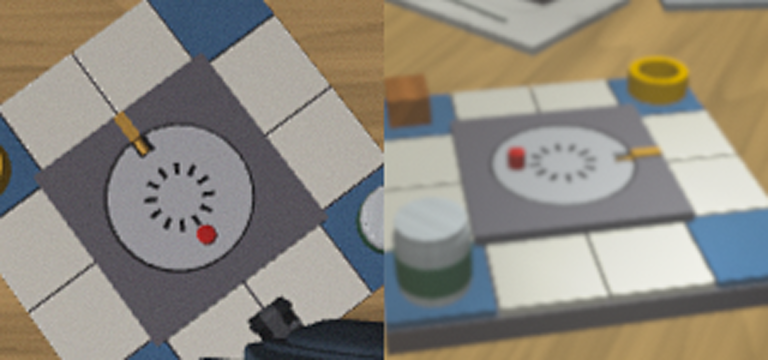

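The cover is flush in both views, with no visible rim side in the scene crop. The pin sits in the notch at (143,150), the tin, tape roll and offcut are in place, and the gripper is clear.

```bash
python3 -c "
from bench import manip
print(manip.sign_off())"
```

```text
the job is handed in; nothing more can be done
None
```

The cover is turned with its notch over the pin and pressed fully home, and the job is handed in. `sign_off` gave no verdict, so these results rest on my own checks.

I pushed the red stud about 180° counter-clockwise with the shut fingertip. One correction push overshot by about 4°, so I pushed the stud back from the other side. Then I pressed the middle of the cover down.

- **Depth:** the cover went down at about 5 N and stopped hard with the fingertip at 39.7 mm and 22 N. Flush is 40 mm, and both camera views show it flush.
- **Alignment:** the notch measured 34.2° and the pin 35.1°, about 1 mm apart, against the 5 mm limit.
- **Surroundings:** the tin, tape roll and offcut look unmoved in the last pictures, though I did not re-measure them. The gripper was clear at 163 mm height, and the clock stood at about 17 s.
- **Checks that disagreed:** the stud angle read from the scene camera was several degrees below the top view, because that view resolves it poorly. I used the top view's notch and pin readings instead.

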